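# Find the key that unlocks the counter deposit box

### The arm

A 6-joint arm with a two-finger parallel gripper is mounted at the origin on the work surface. World frame = base frame: x ahead of the robot, y to its left, z up, the work surface at z = 0. Lengths are in m, angles in rad, forces in N, time in s.
With the tool pointing down it reaches from about 0.35 to 0.775 m from the base axis. Payload 7.3 kg.
Tool frame: the origin (TCP) lies midway between the tips of the shut fingers; the grasp point (between the pads) lies 19 mm behind it (robot.tcp_to_grasp is the distance from the TCP to the grasp point, in m); x points along the fingers, z is the direction in which the jaws open and shut, and the axes are right-handed (so a half turn about x gives the same grasp; the last joint's range is limited). The gripper opens to 92 mm and grips with 3 to 60 N. Pads are 19 mm wide; open, the fingers measure 130 mm over their backs; the gripper's body (75 mm by 190 mm) begins 47 mm behind the grasp point.
Start: joints at [-1.32, 0.342, 1.524, -0, 1.275, -0.146], TCP at [0.203, -0.484, 0.227] pointing down, gripper open.
Joint ranges: [-2.53, 2.53], [-0.77, 2.02], [0.04, 2.7], [-1, 4.14], [0.28, 2.66], [-3.11, 3.11]. Speed limits (rad/s): [2.57, 2.57, 3.14, 3.14, 3.14, 3.14].

### API

Orientations are given as [roll, pitch, yaw] about the fixed x, y, z axes, in that order (R = Rz(yaw) Ry(pitch) Rx(roll)).
In Python, from cell import robot gives the robot as it stands.
- The arm moves only by the tool move_arm, never from a script. Its argument "deltas" is a list of rows, each an object with "dp": the shift along the tool's x, y, z in m, a list of three; "turn": the turn, a rotation vector about the tool's x, y, z in degrees, a list of three. A call has 1 to 10 rows; each row is the pose to reach, as a shift and turn from the pose commanded when the call began, along the tool's axes at that moment; what a row does not reach only later rows make up. A row lasts 1/10 s, in which the tool goes at most 50 mm and 8.59 degrees, less where a joint would pass 70% of its speed; a pose out of reach is approached as far as the arm can. A call with a gripper value outside its range is refused whole. "hand" is the finger opening in m, from 0 to 0.0918, set as the call begins (left out, the last holds). The fingers move at their own pace and stop on an object; "squeeze" is the grip in N (left out, the last holds). Time passes only in rows, so rows that repeat a pose let the fingers close. It gives the time, the measured TCP pose, the force and the opening at its end, in the units of the state.
- robot.observe(): the state, without advancing time (a new reading comes with each control period).
- robot.read_camera(name): name is "scene" or "top" or "wrist"; returns (picture, depth): 420x560x3 uint8, red, green, blue; 420x560 float32, m along the optical axis (not along the pixel's ray), 0 where there is no reading.
- robot.camera_info(name): a dict with "fx", "fy", "cx", "cy" (pixels), "R" (3x3) and "t" (3): a world point X has camera coordinates R X + t. Camera axes: x right, y down, z forward; pixel columns grow to the right and rows downward; lengths in m; the calibration is good to about 2 mm. The wrist camera is an equidistant fisheye: a pixel r from the principal point sees the ray r / f radians off the axis. A picture is of the moment at which its call begins: read the wrist's pose just before it. camera_info takes no time and is no camera call; for the wrist camera it gives the pose at the moment of the call.
- robot.hand_in(): hands the job in, once; it reports no verdict.
The state is a dict: "time": time; "qpos": joint angles; "qvel": joint speeds; "joint_efforts": joint torques, N m; "tool_pos": TCP position; "tool_rot": TCP orientation; "contact_force": force on the tool from outside, world axes, zero at the start; "torque": the same for the moment, N m; "opening": finger opening in m.
Only numpy, scipy, OpenCV 4.12 (cv2) and the standard library are available. Lean on these libraries where they do the work, as an engineer would, in place of code of your own. Each camera call takes 0.05 s, during which the arm holds its last target.

### The job

One of the three keys in the rack fits the lock in the top of the deposit box. Find it, put it fully down into the keyhole, turn it clockwise (seen from above) until the lock stops, and leave it standing in the turned lock. The other two keys belong in their slots in the rack at the end.

Things in the scene. Friction and masses are not known exactly. Their poses are not given: they have to be found in the camera images.
- rack: Grey steel bench on the counter, 50 (x) by 230 (y) mm on a 90 by 250 mm foot plate, top 70 mm high, origin on the counter under its centre. Three slots in a row along y, 70 mm apart, each 20 (x) by 46 mm (y), hold one upright key each, in any order. A key lifts straight up out. The keys' lower parts are seen under the top from in front and behind.
- key_small: Steel key, about 90 g, upright in the rack. Origin on its axis at the underside of a round collar (32 mm across, 5 thick) that rests on the rack's top; z up. Bow (flat grip) 12 mm thick (x), 26 mm wide (y), from 8 to 44 mm above the origin, taken from above across its thickness. Below the collar: a round barrel 17 mm across, foot 45 mm below the origin.
- key_medium: Like key_small in collar, origin, axes, heights and mass. Bow 12 mm thick (x), 34 mm wide (y). Below the collar: a round stem 8 mm across and 16 mm long, then a flat bit 6 mm thick (x) and 24 mm wide (y) with a rounded foot 45 mm below the origin.
- key_large: Like key_small in collar, origin, axes, heights and mass. Bow 12 mm thick (x), 46 mm wide (y). Below the collar: a round stem 8 mm across and 16 mm long, then a flat bit 6 mm thick (x) and 38 mm wide (y) with a rounded foot 45 mm below the origin.
- lock_mouth (a point): Centre of the keyhole at the top face of the round brass lock (47 mm across, level with the steel ring around it), 118 mm above the counter, in the top of a grey steel box 180 by 220 mm. The keyhole is a slot 12 (x) by 30 mm (y), over 50 mm deep: a fitting key goes down until its collar lies on the brass. Axes turn with the lock; z up.
- lock (a joint): Turn of the lock in rad, clockwise seen from above: 0 locked, 1.0 (57 degrees) at its stop, unlocked; it may start a little turned. It stays where it is left. Turning takes about 0.06 N m. A key has some 0.25 rad of play either way in the slot before it drives the lock.
Not all that is in view belongs to the job. Leave any pink or purple look-alike of the key_medium alone.

How it is judged:
By the outcome, as a careful person would: the job done as asked, in the order asked, and still so for the second after the job is handed in, with the robot touching nothing.
It also fails if it takes over 64 s, if anything falls off the work surface, if the arm or the gripper's body presses on something with over 40 N, if the wrist force passes 120 N, or if a joint passes its speed limit or range.

## Working session

There is one attempt and no reset: what is moved stays moved. The work goes in short steps, Python scripts to look and compute and a tool call to move; the robot and the scene stay as the last step left them, time stands still between calls to the robot, and variables do not carry over. Pictures are saved under pics/ and viewed, and the job is handed in when it is done.

Besides the shell and the picture viewer there is one more tool, called after "Call:" as name(argument=value, ...), one argument or row to a line, values as JSON. move_arm: Moves the arm, as the interface text tells. Its arguments: {"type":"object","properties":{"deltas":{"type":"array"},"hand":{"type":"number"},"squeeze":{"type":"number"}},"required":["deltas"]}

```bash
ls; mkdir -p pics
python3 - <<'E'
from cell import robot
import cv2
print(robot.observe())
for n in ["scene","top","wrist"]:
    p,d=robot.read_camera(n); cv2.imwrite(f"pics/{n}0.png",p[...,::-1])
    import numpy as np; np.save(f"pics/{n}0.npy",d)
    i=robot.camera_info(n); print(n,i)
    import pickle; pickle.dump((p,d,i),open(f"pics/{n}0.pkl","wb"))
E
```

```text
pics
{'time': 0.0, 'qpos': array([-1.32001793e+00,  3.42733401e-01,  1.52501521e+00,  3.23001874e-05,
        1.27541845e+00, -1.45999857e-01]), 'qvel': array([-0.00080756, -0.00043795,  0.00023125, -0.00157312, -0.00101271,
       -0.00013883]), 'joint_efforts': array([-1.01857040e-03, -4.31249356e+01, -2.44216096e+01,  7.16721453e-02,
        5.60266385e-02, -1.13849144e-04]), 'tool_pos': array([ 0.20281222, -0.48379781,  0.22604006]), 'tool_rot': array([2.97597744, 1.56922162, 1.80194994]), 'contact_force': array([-0.50352344, -0.06439946,  0.39592201]), 'torque': array([ 0.01898761, -0.05701759,  0.05405918]), 'opening': 0.09158824643231434}
scene {'fx': 530.0345497303032, 'fy': 530.0345497303032, 'cx': 278.17895442299044, 'cy': 204.18061792867988, 'R': array([[ 0.78622024,  0.61790902,  0.00679505],
       [ 0.48467981, -0.60980509, -0.62707514],
       [-0.38333173,  0.4963126 , -0.77892913]]), 't': array([-0.41969769, -0.2111137 ,  1.22590233])}
top {'fx': 524.3756875737213, 'fy': 524.3756875737213, 'cx': 276.7126630303359, 'cy': 203.37622641084582, 'R': array([[-0.01946799, -0.99967862, -0.01623757],
       [-0.9979736 ,  0.02041368, -0.06026591],
       [ 0.06057801,  0.01503141, -0.99805028]]), 't': array([0.00403663, 0.53234047, 0.99863909])}
wrist {'fx': 325.19226210127806, 'fy': 325.19226210127806, 'cx': 280.8424956004124, 'cy': 210.23136494697187, 'R': array([[ 0.38722559, -0.92198369, -0.00155134],
       [-0.89068425, -0.37451373,  0.25772278],
       [-0.2381972 , -0.0984151 , -0.96621766]]), 't': array([-0.52424959, -0.03186149,  0.38880481])}
```

View pics/scene0.png

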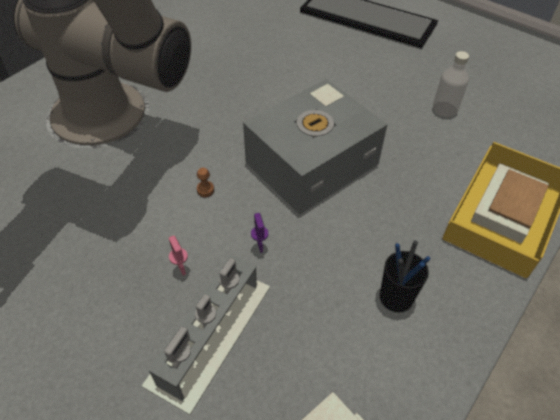

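View pics/top0.png

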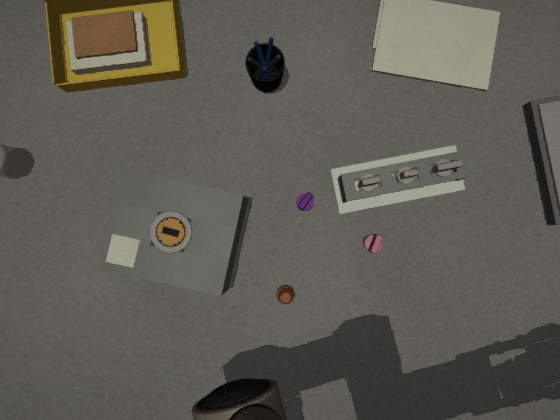

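View pics/wrist0.png

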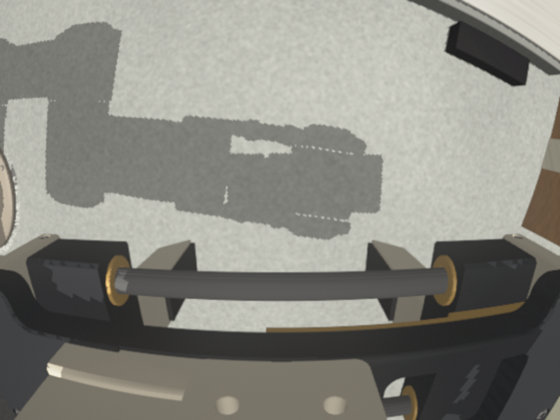

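Run:
```python
import pickle,cv2,numpy as np
def crop(n,x0,y0,w,h,s,g,out):
    p,d,i=pickle.load(open(f"pics/{n}0.pkl","rb"))
    c=p[y0:y0+h,x0:x0+w,::-1]
    c=(255*(c/255.)**g).astype(np.uint8)
    cv2.imwrite(out,cv2.resize(c,None,fx=s,fy=s,interpolation=cv2.INTER_CUBIC))
crop("top",325,140,150,75,5,.6,"pics/c1.png")
crop("scene",140,245,140,110,5,.6,"pics/c2.png")
crop("top",135,195,80,70,8,.6,"pics/c3.png")
```

```text
(no output)
```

View pics/c1.png

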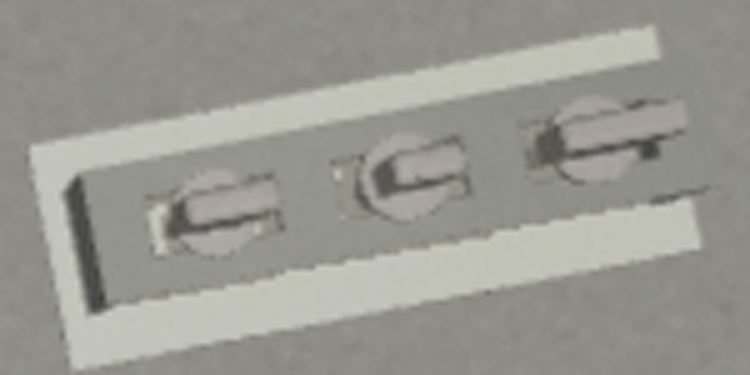

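View pics/c2.png

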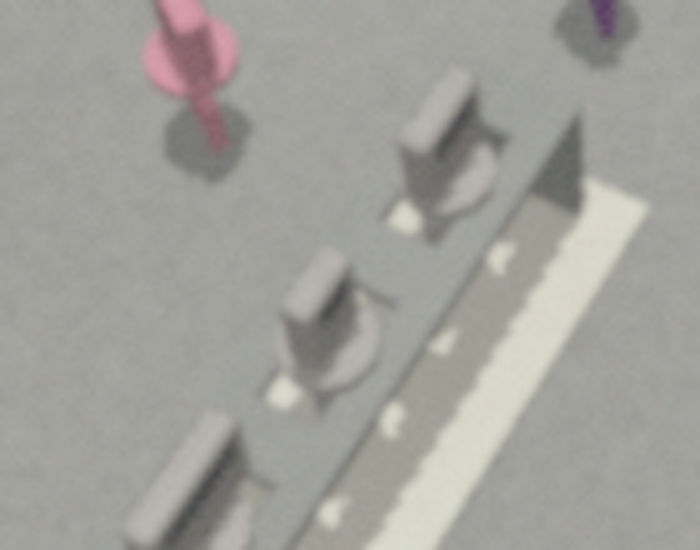

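View pics/c3.png

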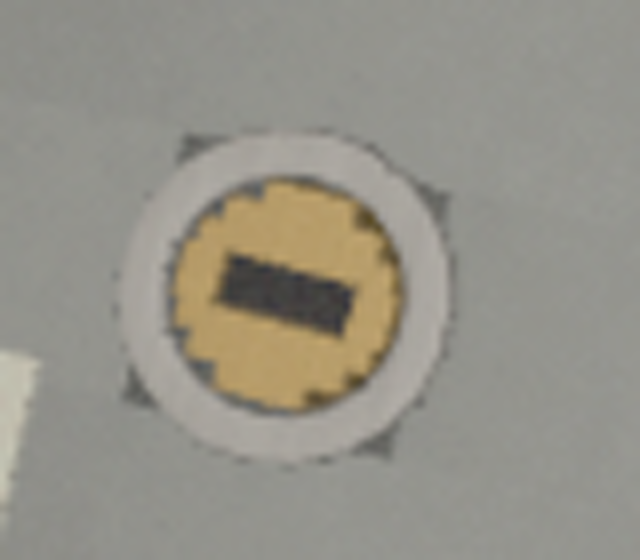

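```bash
cat > h.py <<'E'
import numpy as np
def ray_at(i,u,v,z):
    d=np.array([(u-i["cx"])/i["fx"],(v-i["cy"])/i["fy"],1.]);R=np.array(i["R"]);t=np.array(i["t"])
    o=-R.T@t; w=R.T@d; return o+w*(z-o[2])/w[2]
def cloud(d,i):
    v,u=np.mgrid[:d.shape[0],:d.shape[1]]
    c=np.stack([(u-i["cx"])/i["fx"]*d,(v-i["cy"])/i["fy"]*d,d],-1)
    return (c-np.array(i["t"]))@np.array(i["R"])
E
python3 - <<'E'
import pickle,cv2,numpy as np
from h import *
for n in["top","scene"]:
    p,d,i=pickle.load(open(f"pics/{n}0.pkl","rb"));W=cloud(d,i)
    print(n,"counter z",np.median(W[300,:200,2]) if n=="top" else W[140,180,2])
    if n=="top":
        cs=[(325+c[0]/5,140+c[1]/5) for c in[(220,213),(408,177),(597,139)]]
        for c in cs: print("collar",ray_at(i,*c,.075))
        ref=[ray_at(i,*c,.075) for c in cs]
        for nm,pts in dict(ends=[(225,278),(347,312)],ring=[(288,295)],corn=[(195,145),(435,200),(135,390),(375,445)]).items():
            print(nm,[ray_at(i,135+a/8,195+b/8,.118).round(4) for a,b in pts])
        print("locktop z",np.median(W[226:229,160:165,2]),np.median(W[250:280,150:200,2]),"racktop z",W[178,387,2])
    for r in ref:
        m=(np.hypot(W[...,0]-r[0],W[...,1]-r[1])<.04)&(W[...,2]>.104)&(W[...,2]<.125)
        P=W[m]; 
        (c,s,a)=cv2.minAreaRect(P[:,:2].astype(np.float32)*1000)
        print(len(P),P.mean(0).round(4),np.round(c,1),np.round(s,1),a)
    m=(W[...,2]>.058)&(W[...,2]<.08)&(np.hypot(W[...,0]-ref[1][0],W[...,1]-ref[1][1])<.15)
    (c,s,a)=cv2.minAreaRect(W[m][:,:2].astype(np.float32)*1000);print("racktop",c,s,a)
    m=(W[...,2]>.108)&(W[...,2]<.128)&(W[...,1]>.05)
    (c,s,a)=cv2.minAreaRect(W[m][:,:2].astype(np.float32)*1000);print("box",c,s,a,np.median(W[m][:,2]))
E
```

```text
top counter z -0.00026166537395521175
collar [ 0.56321041 -0.17632191  0.075     ]
collar [ 0.57493146 -0.24498814  0.075     ]
collar [ 0.58736887 -0.31399856  0.075     ]
ends [array([0.4842, 0.1905, 0.118 ]), array([0.4763, 0.164 , 0.118 ])]
ring [array([0.4802, 0.1768, 0.118 ])]
corn [array([0.5133, 0.1969, 0.118 ]), array([0.5002, 0.1446, 0.118 ]), array([0.4602, 0.2103, 0.118 ]), array([0.4473, 0.1581, 0.118 ])]
locktop z 0.11697009896834815 0.11474772059089405 racktop z 0.07419419294334151
142 [ 0.5635 -0.1731  0.1122] [ 563.9 -173.5] [12.6 33.9] 9.96430778503418
108 [ 0.5754 -0.2416  0.1123] [ 576.  -242.8] [12.1 26. ] 9.559957504272461
192 [ 0.5875 -0.3105  0.1124] [ 587.9 -311.3] [12.5 45.1] 10.275593757629395
racktop (530.3482666015625, -250.7144775390625) (143.0063018798828, 230.70985412597656) 9.887568473815918
box (480.8049011230469, 179.02931213378906) (221.25218200683594, 180.4591827392578) 76.6861572265625 0.11484265666116356
scene counter z -0.0006528919517613596
178 [ 0.5683 -0.1741  0.1119] [ 567.1 -173.2] [12.9 34.1] 9.55836009979248
157 [ 0.5802 -0.2429  0.1118] [ 578.6 -242. ] [13.6 25.1] 8.351386070251465
309 [ 0.5922 -0.3117  0.1119] [ 590.2 -310.9] [14.6 45.4] 9.61591625213623
racktop (529.103515625, -250.08982849121094) (152.4453125, 231.25486755371094) 10.157737731933594
box (512.8707275390625, 306.5282897949219) (482.54791259765625, 183.28640747070312) 77.00929260253906 0.115390023251313
```

```bash
cat >> h.py <<'E'
from scipy.spatial.transform import Rotation as Ro
def Rt(s): return Ro.from_euler("xyz",s["tool_rot"]).as_matrix()
def target(yaw_deg,flip=False):
    # tool x down, tool z horizontal at yaw
    a=np.radians(yaw_deg+(180 if flip else 0)); x=np.array([0,0,-1.]); z=np.array([np.cos(a),np.sin(a),0]); y=np.cross(z,x)
    return np.stack([x,y,z],1)
def delta(s,p,Rg):
    R=Rt(s); dp=R.T@(np.array(p)-s["tool_pos"]); rv=np.degrees(Ro.from_matrix(R.T@Rg).as_rotvec())
    return (dp*1000).round(1),rv.round(2)
E
python3 - <<'E'
from cell import robot
from h import *
s=robot.observe();print(Rt(s).round(3))
i=robot.camera_info("wrist");R=np.array(i["R"]);o=-R.T@i["t"];T=Rt(s)
print("cam in tool",T.T@(o-s["tool_pos"]),"\n",(T.T@R.T).round(3))
for f in(0,1): print(delta(s,[.564,-.174,.19],target(10,f)),delta(s,[.48,.177,.24],target(-100,f)))
E
```

```text
[[-0.     0.922  0.386]
 [ 0.001  0.386 -0.922]
 [-1.     0.    -0.001]]
cam in tool [-1.56843104e-01  6.98085246e-02 -9.18040129e-05] 
 [[ 0.    -0.258  0.966]
 [ 0.001 -0.966 -0.258]
 [ 1.     0.001 -0.   ]]
(array([  36.5,  452.9, -146.2]), array([-7.726e+01, -5.000e-02, -5.000e-02])) (array([ -13.1,  511. , -502.5]), array([ 3.274e+01, -7.000e-02,  1.000e-02]))
(array([  36.5,  452.9, -146.2]), array([ 1.0274e+02, -6.0000e-02,  5.0000e-02])) (array([ -13.1,  511. , -502.5]), array([-1.4726e+02, -1.0000e-02, -9.0000e-02]))
```

Call:
move_arm(
  deltas=[
    {"dp":[0.001,0.02,-0.006],"turn":[-4,0,0]},
    {"dp":[0.004,0.054,-0.018],"turn":[-11,0,0]},
    {"dp":[0.008,0.1,-0.032],"turn":[-19,0,0]},
    {"dp":[0.012,0.148,-0.048],"turn":[-27,0,0]},
    {"dp":[0.016,0.196,-0.063],"turn":[-35,0,0]},
    {"dp":[0.02,0.244,-0.079],"turn":[-43,0,0]},
    {"dp":[0.024,0.292,-0.094],"turn":[-51,0,0]},
    {"dp":[0.028,0.34,-0.11],"turn":[-59,0,0]},
    {"dp":[0.032,0.385,-0.124],"turn":[-67,0,0]},
    {"dp":[0.035,0.425,-0.137],"turn":[-73,0,0]},
  ],
  hand=0.05,
  squeeze=40,
)

```text
time: 1.15
tool_pos: [0.5434, -0.1915, 0.1912]
tool_rot: [2.463, 1.57, 2.569]
contact_force: [0.5, -0.9, 0.0]
opening: 0.0499
```

Call:
move_arm(
  deltas=[
    {"dp":[0.001,0.02,-0.006],"turn":[-3,0,0]},
    {"dp":[0.0015,0.028,-0.0095],"turn":[-4.2,0,0]},
    {"dp":[0.0015,0.028,-0.0095],"turn":[-4.2,0,0]},
    {"dp":[0.0015,0.028,-0.0095],"turn":[-4.2,0,0]},
  ],
)

```text
time: 1.55
tool_pos: [0.5295, -0.1677, 0.1906]
tool_rot: [-1.041, 1.57, -0.87]
contact_force: [0.3, 0.4, -0.1]
opening: 0.05
```

```bash
cat > snap.py <<'E'
import sys,pickle,cv2
from cell import robot
from h import *
n,tag=sys.argv[1:3]
s=robot.observe();i=robot.camera_info(n);p,d=robot.read_camera(n)
pickle.dump((p,d,i,s),open(f"pics/{tag}.pkl","wb"));cv2.imwrite(f"pics/{tag}.png",p[...,::-1])
yaw=np.degrees(np.arctan2(Rt(s)[1,2],Rt(s)[0,2]))
print(s["time"],s["tool_pos"].round(4),"yaw",yaw.round(2),"F",s["contact_force"].round(1),"open",s["opening"],"q",s["qpos"].round(2), "x", Rt(s)[:,0].round(3))
E
python3 snap.py wrist w1
```

```text
1.55 [ 0.5295 -0.1677  0.1906] yaw 9.82 F [ 0.3  0.4 -0.1] open 0.04999726789511119 q [-0.44  0.43  1.5  -0.    1.22 -0.62] x [ 0.001 -0.001 -1.   ]
```

View pics/w1.png

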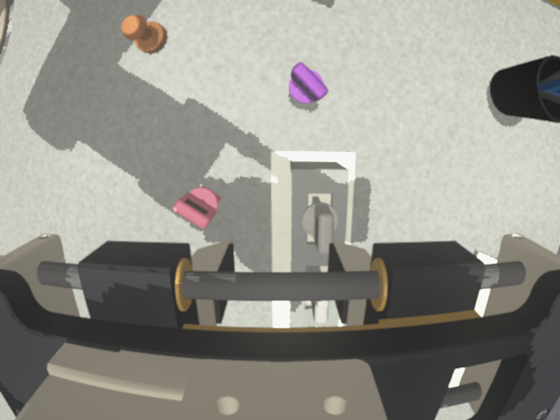

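```bash
cat >> h.py <<'E'
def fcloud(d,i):
    v,u=np.mgrid[:d.shape[0],:d.shape[1]]
    a=(u-i["cx"])/i["fx"];b=(v-i["cy"])/i["fy"];r=np.hypot(a,b)+1e-9;k=np.tan(np.minimum(r,1.5))/r
    c=np.stack([a*k*d,b*k*d,d],-1)
    return (c-np.array(i["t"]))@np.array(i["R"])
E
python3 - <<'E'
import pickle,cv2
from h import *
p,d,i,s=pickle.load(open("pics/w1.pkl","rb"));W=fcloud(d,i)
u,v=np.meshgrid(np.arange(560),np.arange(420))
m=(np.hypot(W[...,0]-.565,W[...,1]+.174)<.03)&(W[...,2]>.1)&(W[...,2]<.125)&(u>290)&(u<345)
P=W[m];print(len(P),P.mean(0),cv2.minAreaRect(P[:,:2].astype(np.float32)*1000),P[:,2].min(),P[:,2].max())
m=(W[...,2]>.06)&(W[...,2]<.073)&(np.hypot(W[...,0]-.56,W[...,1]+.18)<.06)
print("rack z",np.median(W[m][:,2]),"counter",W[120,400])
c=p[170:260,270:370,::-1];cv2.imwrite("pics/w1c.png",cv2.resize(c,None,fx=6,fy=6,interpolation=cv2.INTER_CUBIC))
print(delta(s,[.565,-.174,.079],target(10)))
E
```

```text
690 [ 0.56451842 -0.17156706  0.11114341] ((565.9702758789062, -173.7703399658203), (12.934959411621094, 32.738094329833984), 9.921221733093262) 0.10002384435509498 0.11486549899464525
rack z 0.06884489841395171 counter [ 0.64643647 -0.06650116 -0.00087549]
(array([111.6, -12.2,  33.9]), array([-0.18,  0.03,  0.05]))
```

View pics/w1c.png

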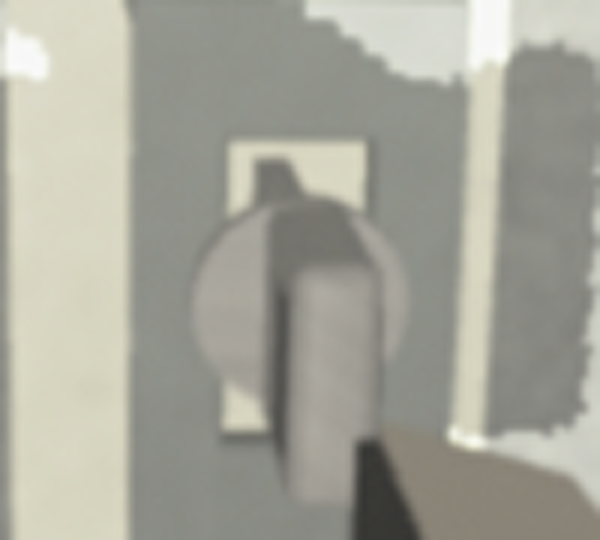

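Call:
move_arm(
  deltas=[
    {"dp":[0.0,-0.006,0.016],"turn":[0,0,0]},
    {"dp":[0.0,-0.012,0.0345],"turn":[0,0,0]},
    {"dp":[0.02,-0.012,0.0345],"turn":[0,0,0]},
    {"dp":[0.045,-0.012,0.0345],"turn":[0,0,0]},
    {"dp":[0.065,-0.012,0.0345],"turn":[0,0,0]},
    {"dp":[0.082,-0.012,0.0345],"turn":[0,0,0]},
    {"dp":[0.095,-0.012,0.0345],"turn":[0,0,0]},
    {"dp":[0.106,-0.012,0.0345],"turn":[0,0,0]},
    {"dp":[0.1115,-0.012,0.0345],"turn":[0,0,0]},
    {"dp":[0.1115,-0.012,0.0345],"turn":[0,0,0]},
  ],
)

```text
time: 2.6
tool_pos: [0.5655, -0.1728, 0.0782]
tool_rot: [2.64, 1.57, 2.813]
contact_force: [0.4, -0.8, -0.8]
opening: 0.05
```

```bash
python3 snap.py wrist w2; python3 snap.py scene s2; python3 -c "
import cv2
p=cv2.imread('pics/s2.png')[200:360,140:300];cv2.imwrite('pics/s2c.png',cv2.resize(p,None,fx=4,fy=3.7))"
```

```text
2.6 [ 0.5655 -0.1728  0.0782] yaw 9.91 F [ 0.4 -0.8 -0.8] open 0.05003861097049557 q [-0.43  0.61  1.52 -0.    1.01 -0.6 ] x [-0.001  0.    -1.   ]
2.65 [ 0.5659 -0.1729  0.0789] yaw 9.92 F [-1.1 -1.3  0.1] open 0.05007421954810696 q [-0.43  0.61  1.52 -0.    1.01 -0.6 ] x [ 0. -0. -1.]
```

View pics/w2.png

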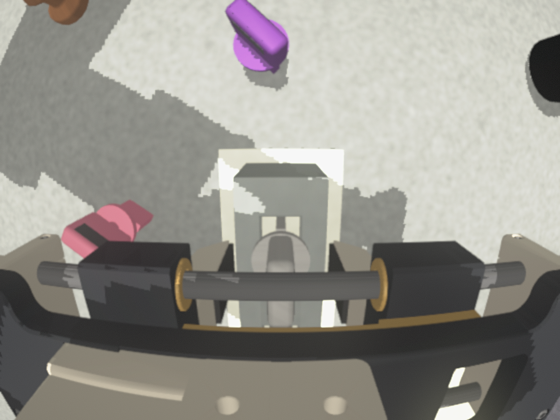

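View pics/s2c.png

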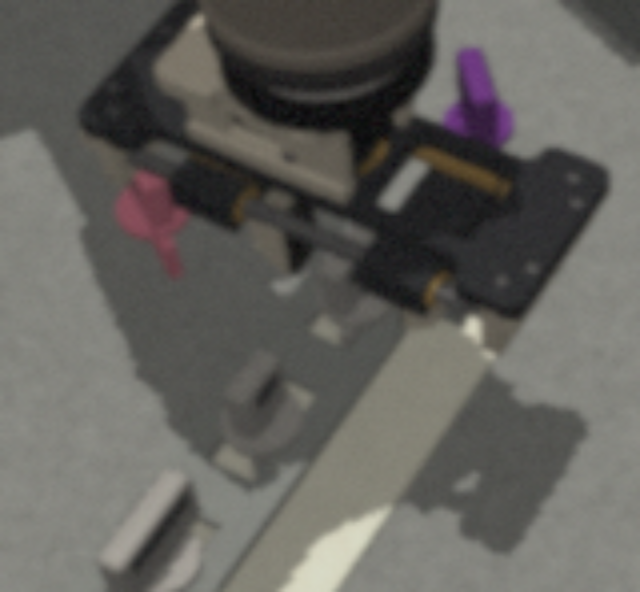

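Call:
move_arm(
  deltas=[
    {"dp":[0,0,0],"turn":[0,0,0]},
    {"dp":[0,0,0],"turn":[0,0,0]},
    {"dp":[0,0,0],"turn":[0,0,0]},
    {"dp":[0,0,0],"turn":[0,0,0]},
    {"dp":[0,0,0],"turn":[0,0,0]},
    {"dp":[0,0,0],"turn":[0,0,0]},
    {"dp":[0,0,0],"turn":[0,0,0]},
  ],
  hand=0.0,
  squeeze=45,
)

```text
time: 3.4
tool_pos: [0.5658, -0.1726, 0.0788]
tool_rot: [-1.122, 1.571, -0.949]
contact_force: [-0.1, 0.8, 1.3]
opening: 0.0117
```

Call:
move_arm(
  deltas=[
    {"dp":[-0.004,0,0],"turn":[0,0,0]},
    {"dp":[-0.014,0,0],"turn":[0,0,0]},
    {"dp":[-0.03,0,0],"turn":[0,0,0]},
    {"dp":[-0.05,0,0],"turn":[0,0,0]},
    {"dp":[-0.075,0,0],"turn":[0,0,0]},
    {"dp":[-0.1,0,0],"turn":[0,0,0]},
    {"dp":[-0.12,0,0],"turn":[0,0,0]},
    {"dp":[-0.13,0,0],"turn":[0,0,0]},
    {"dp":[-0.13,0,0],"turn":[0,0,0]},
  ],
)

```text
time: 4.3
tool_pos: [0.5664, -0.1729, 0.2105]
tool_rot: [-0.621, 1.567, -0.448]
contact_force: [-0.2, -0.2, -0.8]
opening: 0.0122
```

```bash
python3 snap.py wrist w3; python3 snap.py scene s3; python3 -c "
import cv2
p=cv2.imread('pics/s3.png')[100:380,120:360];cv2.imwrite('pics/s3c.png',cv2.resize(p,None,fx=2.1,fy=2.1))"
python3 -c "
from cell import robot
from h import *
s=robot.observe();print(delta(s,[.4805,.1765,.209],target(-16.5)))"
```

```text
4.3 [ 0.5664 -0.1729  0.2105] yaw 9.94 F [-0.2 -0.2 -0.8] open 0.012177233108133864 q [-0.43  0.48  1.36 -0.    1.3  -0.6 ] x [ 0.003 -0.001 -1.   ]
4.35 [ 0.5658 -0.1726  0.209 ] yaw 9.93 F [ 0.3 -0.1 -1.9] open 0.011677336822453874 q [-0.43  0.48  1.36 -0.    1.3  -0.6 ] x [ 0.001 -0.    -1.   ]
(array([ -0.7, 358.3, -23.4]), array([ 2.644e+01, -6.000e-02, -2.000e-02]))
```

View pics/w3.png

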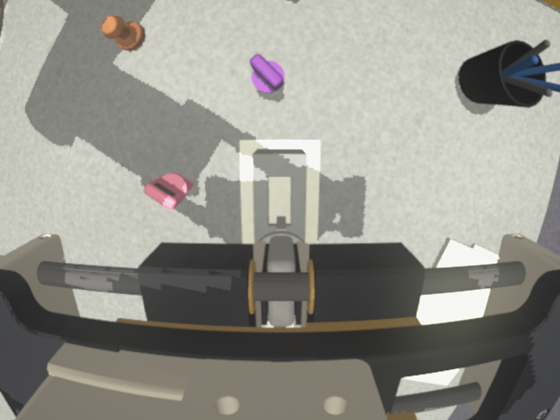

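View pics/s3c.png

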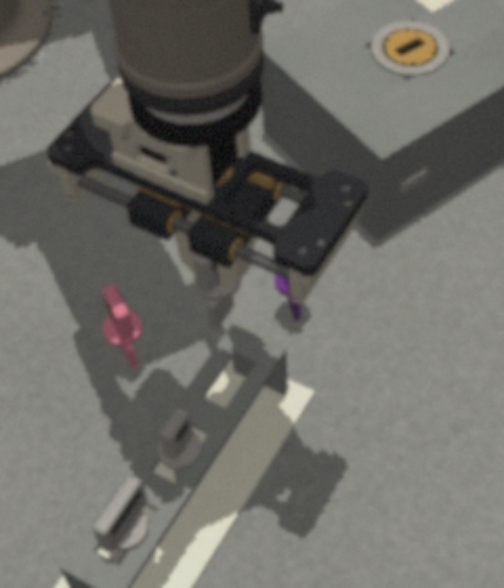

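Call:
move_arm(
  deltas=[
    {"dp":[0,0.012,-0.002],"turn":[1,0,0]},
    {"dp":[0,0.04,-0.007],"turn":[4,0,0]},
    {"dp":[0,0.08,-0.013],"turn":[7,0,0]},
    {"dp":[0,0.12,-0.02],"turn":[10.5,0,0]},
    {"dp":[0,0.16,-0.027],"turn":[14,0,0]},
    {"dp":[0,0.2,-0.033],"turn":[17.5,0,0]},
    {"dp":[0,0.24,-0.04],"turn":[21,0,0]},
    {"dp":[0,0.275,-0.046],"turn":[24,0,0]},
    {"dp":[0,0.298,-0.05],"turn":[26,0,0]},
    {"dp":[0,0.305,-0.0505],"turn":[26.4,0,0]},
  ],
)

```text
time: 5.4
tool_pos: [0.4618, 0.121, 0.2076]
tool_rot: [-2.881, 1.568, 3.117]
contact_force: [0.8, -1.2, -1.2]
opening: 0.0116
```

Call:
move_arm(
  deltas=[
    {"dp":[0,0,0],"turn":[0,0,0]},
    {"dp":[0,0,0],"turn":[0,0,0]},
  ],
)

```text
time: 5.6
tool_pos: [0.4636, 0.1184, 0.2082]
tool_rot: [-2.194, 1.57, -2.481]
contact_force: [0.7, -0.5, -0.2]
opening: 0.0115
```

```bash
python3 snap.py wrist w4
python3 - <<'E'
import pickle,cv2
from h import *
p,d,i,s=pickle.load(open("pics/w4.pkl","rb"))
c=p[120:270,200:360,::-1];cv2.imwrite("pics/w4c.png",cv2.resize(c,None,fx=5,fy=4,interpolation=cv2.INTER_CUBIC))
E
```

```text
5.6 [0.4636 0.1184 0.2082] yaw -16.45 F [ 0.7 -0.5 -0.2] open 0.011543411818254464 q [ 0.09  0.27  1.68 -0.    1.19  0.38] x [-0.001 -0.001 -1.   ]
```

View pics/w4.png

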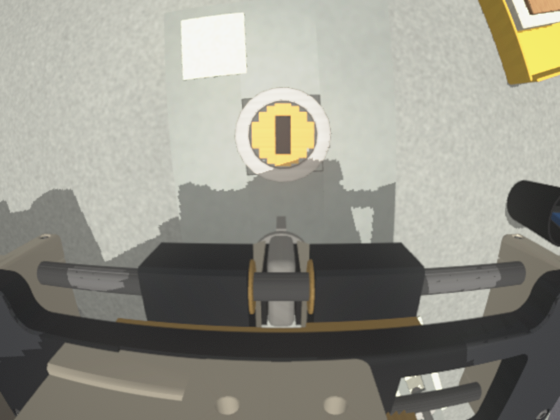

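View pics/w4c.png

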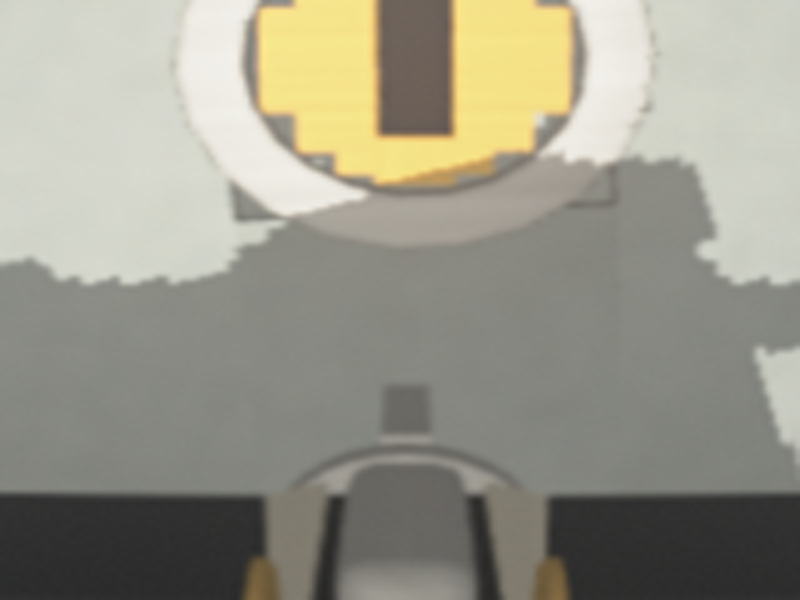

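```bash
cat >> h.py <<'E'
def fray(i,u,v,z):
    a=(u-i["cx"])/i["fx"];b=(v-i["cy"])/i["fy"];r=np.hypot(a,b)+1e-9;k=np.tan(r)/r
    R=np.array(i["R"]);o=-R.T@i["t"];w=R.T@np.array([a*k,b*k,1]);return o+w*(z-o[2])/w[2]
E
python3 - <<'E'
import pickle,cv2
from h import *
p,d,i,s=pickle.load(open("pics/w4.pkl","rb"));T=Rt(s)
c=p[80:190,225:340,::-1];cv2.imwrite("pics/w4d.png",cv2.resize(c,None,fx=6,fy=5,interpolation=cv2.INTER_CUBIC))
c=p[205:300,240:320,::-1];cv2.imwrite("pics/w4e.png",cv2.resize(c,None,fx=7,fy=6,interpolation=cv2.INTER_CUBIC))
W=fcloud(d,i);print(W[130,262],W[130,300], W[160,283])
f=lambda u,v,z:(T.T@(fray(i,u,v,z)-s["tool_pos"])*1000).round(1)
print("collar edge top",f(281,231,.204),"bottom",f(281,231,.199),"depth",(T.T@(W[233,281]-s["tool_pos"])*1000).round(1),"foot",f(281.4,216,.157))
for u in(272,290):print(W[250,u])
for v in range(214,236): print(v,(T.T@(W[v,281]-s["tool_pos"])*1000).round(1))
E
```

```text
[0.46896559 0.1858831  0.11726991] [0.49652168 0.17776527 0.11654826] [0.47767374 0.1592442  0.11654317]
collar edge top [ 4.2 15.6  0.4] bottom [ 9.2 13.9  0.4] depth [ 5.3 14.1  0.4] foot [51.2 10.3  0.7]
[0.46413054 0.13329145 0.22770392]
[0.47196834 0.13095943 0.22764406]
214 [95.6 -0.8  0.5]
215 [94.1 -1.2  0.5]
216 [51.9 10.1  0.5]
217 [49.  10.2  0.5]
218 [47.1 10.1  0.5]
219 [45.3  9.9  0.5]
220 [42.6 10.1  0.5]
221 [40.5 10.   0.5]
222 [38.7  9.9  0.5]
223 [34.9 10.4  0.5]
224 [34.8  9.8  0.5]
225 [32.6  9.8  0.5]
226 [31.2  9.7  0.5]
227 [28.4  9.9  0.5]
228 [26.7  9.8  0.5]
229 [24.9  9.8  0.5]
230 [26.2  8.8  0.5]
231 [ 8.1 14.2  0.4]
232 [ 7.5 13.9  0.4]
233 [ 5.3 14.1  0.4]
234 [ 4.6 13.7  0.4]
235 [ 4.2 13.3  0.4]
```

View pics/w4d.png

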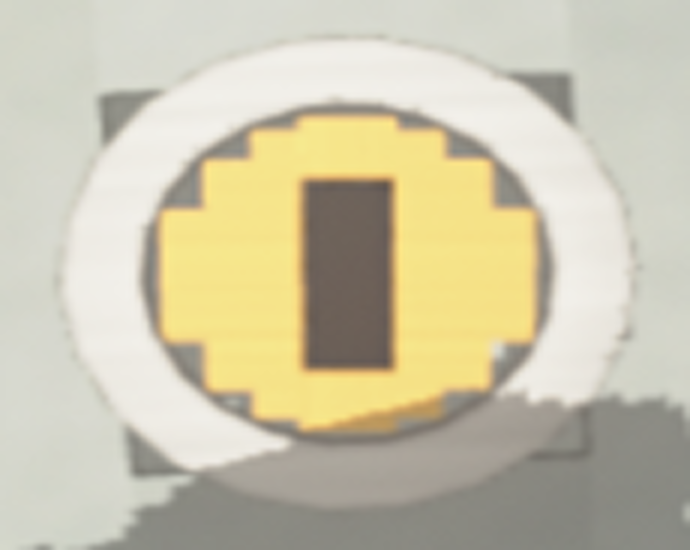

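View pics/w4e.png

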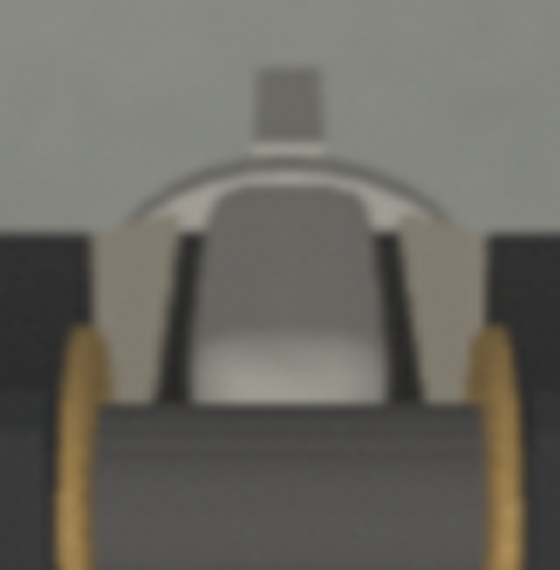

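Run:
```python
import pickle
from h import *
p,d,i,s=pickle.load(open("pics/w4.pkl","rb"));T=Rt(s)
C=[fray(i,225+a/6,80+b/5,.118) for a,b in[(302,180),(394,180),(303,370),(394,370)]]
for c in C:print((T.T@(c-s["tool_pos"])*1000).round(1))
c=np.mean(C,0);print(c,(T.T@(c-s["tool_pos"])*1000).round(1))
l=(C[0]+C[1]-C[2]-C[3])/2;print(np.linalg.norm(l),np.degrees(np.arctan2(l[1],l[0])))
q=[fray(i,225+a/6,80+b/5,.118) for a,b in[(102,95),(571,75),(590,458),(130,475)]]
print([ (np.linalg.norm(q[k]-q[k-1]).round(4),np.degrees(np.arctan2(*(q[k]-q[k-1])[[1,0]])).round(1)) for k in range(4)])
r=[fray(i,225+a/6,80+b/5,.118) for a,b in[(61,280),(632,270),(345,37),(350,507)]]; print((r[0]+r[1])/2,(r[2]+r[3])/2)
```

```text
[90.1 76.9 -3.8]
[90.1 76.9  7.7]
[90.1 48.  -3.7]
[90.1 48.   7.8]
[0.48310923 0.17768662 0.118     ] [90.1 62.5  2. ]
0.02892292062312936 73.76788409457056
[(np.float64(0.0584), np.float64(76.4)), (np.float64(0.0587), np.float64(-13.4)), (np.float64(0.0588), np.float64(-103.3)), (np.float64(0.0591), np.float64(166.2))]
[0.48303226 0.1781498  0.118     ] [0.48312194 0.17801828 0.118     ]
```

Call:
move_arm(
  deltas=[
    {"dp":[0,0.012,0.0005],"turn":[0,0,0]},
    {"dp":[0,0.03,0.001],"turn":[0,0,0]},
    {"dp":[0,0.048,0.0014],"turn":[0,0,0]},
    {"dp":[0,0.06,0.0016],"turn":[0,0,0]},
    {"dp":[0,0.0645,0.0017],"turn":[0,0,0]},
    {"dp":[0.008,0.0645,0.0017],"turn":[0,0,0]},
    {"dp":[0.018,0.0645,0.0017],"turn":[0,0,0]},
    {"dp":[0.027,0.0645,0.0017],"turn":[0,0,0]},
    {"dp":[0.03,0.0645,0.0017],"turn":[0,0,0]},
    {"dp":[0.03,0.0645,0.0017],"turn":[0,0,0]},
  ],
)

```text
time: 6.65
tool_pos: [0.4829, 0.1801, 0.1779]
tool_rot: [-2.566, 1.569, -2.854]
contact_force: [-0.4, -0.5, 0.2]
opening: 0.0116
```

```bash
python3 snap.py wrist w5; python3 snap.py scene s5
python3 - <<'E'
import pickle,cv2
p,d,i,s=pickle.load(open("pics/w5.pkl","rb"))
c=p[170:300,220:345,::-1];cv2.imwrite("pics/w5c.png",cv2.resize(c,None,fx=5,fy=4.5,interpolation=cv2.INTER_CUBIC))
p,d,i,s=pickle.load(open("pics/s5.pkl","rb"))
c=p[60:170,250:390,::-1];cv2.imwrite("pics/s5c.png",cv2.resize(c,None,fx=5,fy=5,interpolation=cv2.INTER_CUBIC))
E
```

```text
6.65 [0.4829 0.1801 0.1779] yaw -16.5 F [-0.4 -0.5  0.2] open 0.01161157890208763 q [ 0.21  0.37  1.62 -0.    1.15  0.5 ] x [-0.002 -0.    -1.   ]
6.7 [0.4832 0.1802 0.1785] yaw -16.49 F [ 0.  -0.8 -1.8] open 0.012100394506042422 q [ 0.21  0.37  1.62 -0.    1.15  0.5 ] x [-0. -0. -1.]
```

View pics/w5c.png

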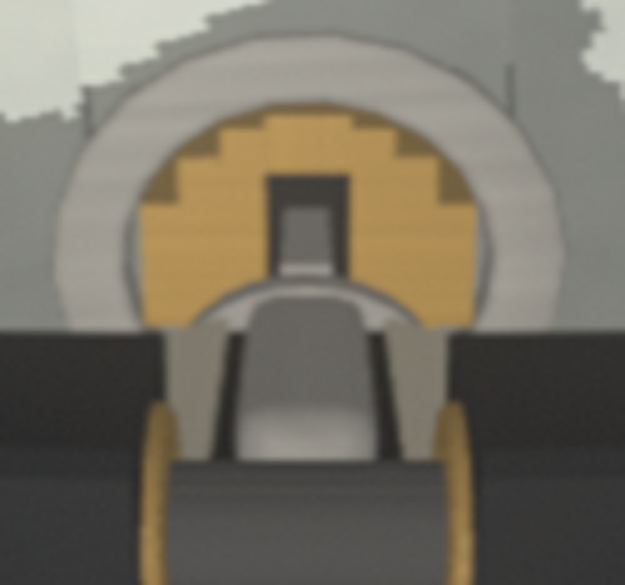

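View pics/s5c.png

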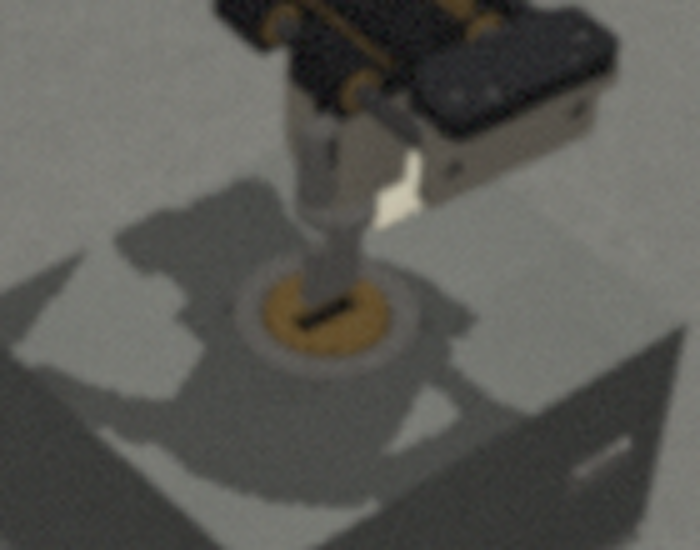

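Call:
move_arm(
  deltas=[
    {"dp":[0.003,0,0],"turn":[0,0,0]},
    {"dp":[0.007,0,0],"turn":[0,0,0]},
    {"dp":[0.011,0,0],"turn":[0,0,0]},
    {"dp":[0.015,0,0],"turn":[0,0,0]},
    {"dp":[0.015,0,0],"turn":[0,0,0]},
  ],
)

```text
time: 7.25
tool_pos: [0.4829, 0.1804, 0.1629]
tool_rot: [-2.549, 1.569, -2.836]
contact_force: [0.1, -1.3, -0.4]
opening: 0.0118
```

Call:
move_arm(
  deltas=[
    {"dp":[0.005,0,0],"turn":[0,0,0]},
    {"dp":[0.011,0,0],"turn":[0,0,0]},
    {"dp":[0.017,0,0],"turn":[0,0,0]},
    {"dp":[0.023,0,0],"turn":[0,0,0]},
    {"dp":[0.028,0,0],"turn":[0,0,0]},
    {"dp":[0.032,0,0],"turn":[0,0,0]},
    {"dp":[0.034,0,0],"turn":[0,0,0]},
    {"dp":[0.034,0,0],"turn":[0,0,0]},
  ],
)

```text
time: 8.05
tool_pos: [0.4832, 0.1805, 0.1294]
tool_rot: [-2.374, 1.57, -2.661]
contact_force: [0.9, 1.0, -0.8]
opening: 0.0115
```

```bash
python3 snap.py wrist w6; python3 snap.py scene s6
python3 - <<'E'
import pickle,cv2
p,d,i,s=pickle.load(open("pics/w6.pkl","rb"))
c=p[170:300,220:345,::-1];cv2.imwrite("pics/w6c.png",cv2.resize(c,None,fx=5,fy=4.5,interpolation=cv2.INTER_CUBIC))
p,d,i,s=pickle.load(open("pics/s6.pkl","rb"));print(s["torque"])
c=p[60:170,250:390,::-1];cv2.imwrite("pics/s6c.png",cv2.resize(c,None,fx=5,fy=5,interpolation=cv2.INTER_CUBIC))
E
```

```text
8.05 [0.4832 0.1805 0.1294] yaw -16.46 F [ 0.9  1.  -0.8] open 0.011548718589077368 q [ 0.21  0.43  1.69 -0.    1.03  0.5 ] x [-0. -0. -1.]
8.1 [0.4834 0.1805 0.1297] yaw -16.47 F [-0.8 -0.6 -0.9] open 0.01146438914694388 q [ 0.21  0.43  1.69 -0.    1.03  0.5 ] x [ 0. -0. -1.]
[-0.03894331 -0.06515535 -0.02486499]
```

View pics/w6c.png

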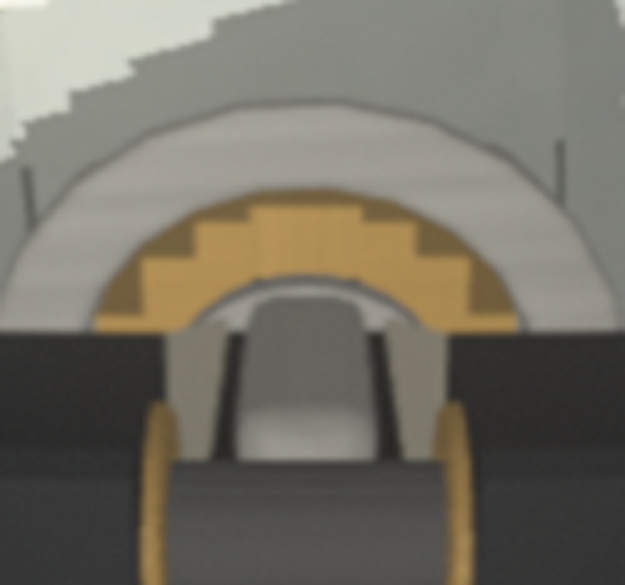

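View pics/s6c.png

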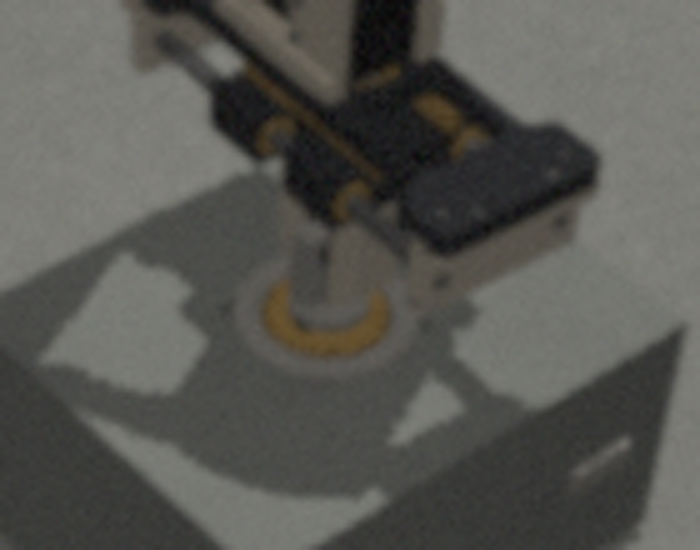

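Call:
move_arm(
  deltas=[
    {"dp":[0.001,0,0],"turn":[0,0,0]},
    {"dp":[0.0015,0,0],"turn":[0,0,0]},
    {"dp":[0.002,0,0],"turn":[0,0,0]},
    {"dp":[0.002,0,0],"turn":[0,0,0]},
  ],
)

```text
time: 8.55
tool_pos: [0.4833, 0.1805, 0.1277]
tool_rot: [-1.424, 1.571, -1.711]
contact_force: [0.6, 0.3, -0.6]
opening: 0.0117
```

Call:
move_arm(
  deltas=[
    {"dp":[0.0005,0,0],"turn":[0,0,0]},
    {"dp":[0.001,0,0],"turn":[0,0,0]},
    {"dp":[0.001,0,0],"turn":[0,0,0]},
  ],
)

```text
time: 8.85
tool_pos: [0.4833, 0.1805, 0.1268]
tool_rot: [0.173, 1.571, -0.115]
contact_force: [-0.1, 0.1, 1.0]
opening: 0.0117
```

Call:
move_arm(
  deltas=[
    {"dp":[0,0,0.0001],"turn":[3,0,0]},
    {"dp":[0,0,0.0003],"turn":[8,0,0]},
    {"dp":[0,0,0.0005],"turn":[14,0,0]},
    {"dp":[0,0,0.0007],"turn":[20,0,0]},
    {"dp":[0,0,0.0009],"turn":[26,0,0]},
    {"dp":[0,-0.0001,0.0011],"turn":[32,0,0]},
    {"dp":[0,-0.0002,0.0013],"turn":[37,0,0]},
    {"dp":[0,-0.0003,0.0014],"turn":[40,0,0]},
    {"dp":[0,-0.0003,0.0014],"turn":[40,0,0]},
  ],
)

```text
time: 9.75
tool_pos: [0.4848, 0.1797, 0.1268]
tool_rot: [0.509, 1.57, -0.477]
contact_force: [-0.2, -0.6, -0.1]
opening: 0.0119
```

```bash
python3 snap.py wrist w7; python3 -c "
from cell import robot
print(robot.observe()['torque'])
import cv2
cv2.imwrite('pics/w7c.png',cv2.resize(cv2.imread('pics/w7.png')[170:300,220:345],None,fx=5,fy=4.5,interpolation=2))"
```

```text
9.75 [0.4848 0.1797 0.1268] yaw -56.48 F [-0.2 -0.6 -0.1] open 0.011909992468815505 q [ 0.21  0.43  1.69 -0.    1.02  1.19] x [ 0.001 -0.    -1.   ]
[-0.2486127  -0.17215575  0.02608764]
```

View pics/w7c.png

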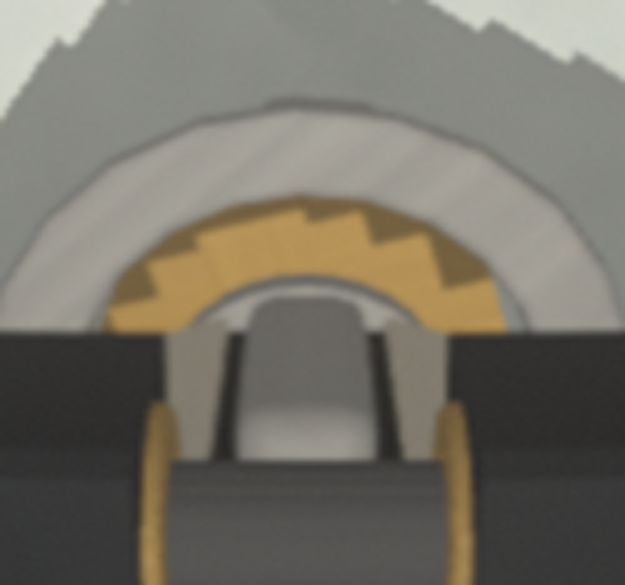

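Call:
move_arm(
  deltas=[
    {"dp":[0,0,0.0001],"turn":[4,0,0]},
    {"dp":[0,0,0.0003],"turn":[9,0,0]},
    {"dp":[0,0,0.0005],"turn":[14,0,0]},
    {"dp":[0,0,0.0007],"turn":[19,0,0]},
    {"dp":[0,0,0.0008],"turn":[23,0,0]},
    {"dp":[0,0,0.0009],"turn":[26,0,0]},
    {"dp":[0,0,0.0009],"turn":[26,0,0]},
  ],
)

```text
time: 10.5
tool_pos: [0.4853, 0.1785, 0.1268]
tool_rot: [0.378, 1.57, -1.061]
contact_force: [0.7, -3.5, -0.4]
opening: 0.0118
```

```bash
cat > st.py <<'E'
from cell import robot
from h import *
s=robot.observe();R=Rt(s)
print(s["time"],s["tool_pos"].round(4),np.degrees(np.arctan2(R[1,2],R[0,2])).round(2),s["contact_force"].round(1),s["torque"].round(3),s["joint_efforts"][5].round(3),s["opening"])
E
python3 st.py
```

```text
10.5 [0.4853 0.1785 0.1268] -82.41 [ 0.7 -3.5 -0.4] [-0.742 -0.149  0.061] 0.598 0.011811126066593864
```

Call:
move_arm(
  deltas=[
    {"dp":[0,0,0],"turn":[1,0,0]},
    {"dp":[0,0,0.0001],"turn":[2,0,0]},
    {"dp":[0,0,0.0001],"turn":[3,0,0]},
    {"dp":[0,0,0.0001],"turn":[3,0,0]},
  ],
)

```text
time: 10.9
tool_pos: [0.4853, 0.1784, 0.1268]
tool_rot: [0.376, 1.57, -1.115]
contact_force: [2.1, -5.7, 1.8]
opening: 0.012
```

```bash
python3 st.py; python3 snap.py wrist w8; python3 -c "
import cv2
cv2.imwrite('pics/w8c.png',cv2.resize(cv2.imread('pics/w8.png')[170:300,220:345],None,fx=5,fy=4.5,interpolation=2))"
```

```text
10.9 [0.4853 0.1784 0.1268] -85.45 [ 2.1 -5.7  1.8] [-1.061 -0.236  0.09 ] 0.218 0.012023572706169173
10.9 [0.4853 0.1784 0.1268] yaw -85.45 F [ 2.1 -5.7  1.8] open 0.012023572706169173 q [ 0.2   0.43  1.69 -0.    1.02  1.7 ] x [ 0.    -0.001 -1.   ]
```

View pics/w8c.png

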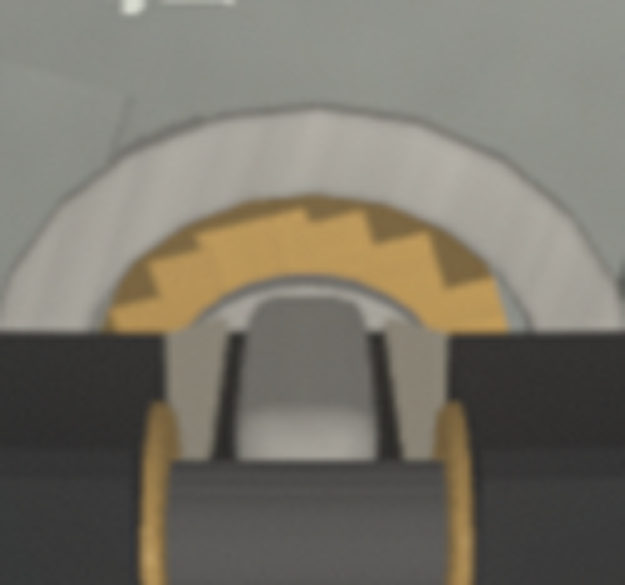

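Call:
move_arm(
  deltas=[
    {"dp":[0,0,0],"turn":[1,0,0]},
    {"dp":[0,0,0],"turn":[2,0,0]},
    {"dp":[0,0,0],"turn":[2,0,0]},
  ],
)

```text
time: 11.25
tool_pos: [0.4853, 0.1784, 0.1268]
tool_rot: [0.296, 1.569, -1.23]
contact_force: [0.7, -5.4, 0.1]
opening: 0.0121
```

```bash
python3 st.py
```

```text
11.25 [0.4853 0.1784 0.1268] -87.43 [ 0.7 -5.4  0.1] [-1.155 -0.26   0.162] 0.354 0.012121353841171516
```

Call:
move_arm(
  deltas=[
    {"dp":[0,0,0],"turn":[1,0,0]},
    {"dp":[0,0,0],"turn":[2,0,0]},
    {"dp":[0,0,0],"turn":[2,0,0]},
  ],
)

```text
time: 11.55
tool_pos: [0.4852, 0.1783, 0.1268]
tool_rot: [0.218, 1.569, -1.342]
contact_force: [1.6, -6.0, 0.6]
opening: 0.0115
```

```bash
python3 st.py
```

```text
11.55 [0.4852 0.1783 0.1268] -89.38 [ 1.6 -6.   0.6] [-1.191 -0.174  0.552] 0.744 0.01152717014414605
```

```bash
python3 snap.py wrist w9; python3 -c "
import cv2
cv2.imwrite('pics/w9c.png',cv2.resize(cv2.imread('pics/w9.png')[170:300,220:345],None,fx=5,fy=4.5,interpolation=2))"
```

```text
11.55 [0.4852 0.1783 0.1268] yaw -89.38 F [ 1.6 -6.   0.6] open 0.01152717014414605 q [ 0.2   0.43  1.69 -0.    1.02  1.77] x [ 0.    -0.002 -1.   ]
```

View pics/w9c.png

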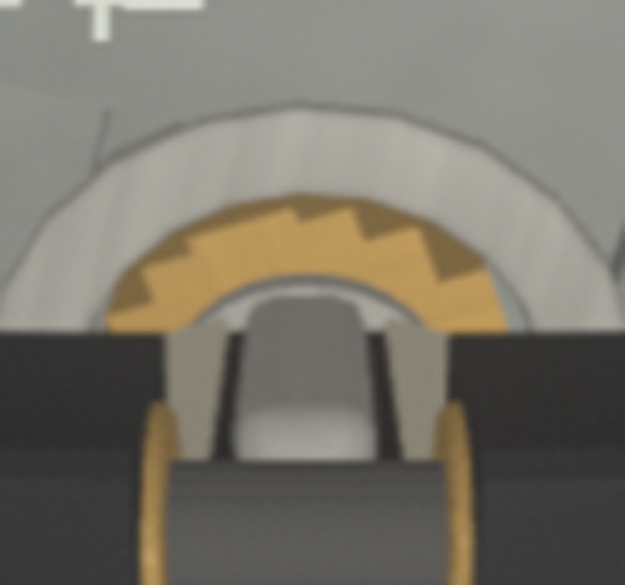

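Call:
move_arm(
  deltas=[
    {"dp":[0,0,0],"turn":[0.8,0,0]},
    {"dp":[0,0,0],"turn":[0.8,0,0]},
    {"dp":[0,0,0],"turn":[-2,0,0]},
    {"dp":[0,0,0],"turn":[-4,0,0]},
    {"dp":[0,0,0],"turn":[-5,0,0]},
    {"dp":[0,0,0],"turn":[-5,0,0]},
  ],
)

```text
time: 12.2
tool_pos: [0.4853, 0.1788, 0.1268]
tool_rot: [0.983, 1.57, -0.491]
contact_force: [1.1, -4.2, 0.6]
opening: 0.0121
```

```bash
python3 st.py
```

```text
12.2 [0.4853 0.1788 0.1268] -84.45 [ 1.1 -4.2  0.6] [-0.926 -0.372  0.102] -0.141 0.012136550541348552
```

Call:
move_arm(
  deltas=[
    {"dp":[0,0,0],"turn":[0,0,0]},
    {"dp":[0,0,0],"turn":[0,0,0]},
    {"dp":[0,0,0],"turn":[0,0,0]},
    {"dp":[0,0,0],"turn":[0,0,0]},
    {"dp":[0,0,0],"turn":[0,0,0]},
  ],
  hand=0.04,
)

```text
time: 12.7
tool_pos: [0.4849, 0.1792, 0.1267]
tool_rot: [-2.092, 1.571, 2.717]
contact_force: [0.6, -0.1, -0.5]
opening: 0.0396
```

Call:
move_arm(
  deltas=[
    {"dp":[-0.006,0,0],"turn":[0,0,0]},
    {"dp":[-0.02,0,0],"turn":[0,0,0]},
    {"dp":[-0.04,0,0],"turn":[0,0,0]},
    {"dp":[-0.065,0,0],"turn":[0,0,0]},
    {"dp":[-0.09,-0.03,0],"turn":[0,0,0]},
    {"dp":[-0.1,-0.065,0],"turn":[0,0,0]},
    {"dp":[-0.1,-0.085,0],"turn":[0,0,0]},
    {"dp":[-0.1,-0.09,0],"turn":[0,0,0]},
    {"dp":[-0.1,-0.09,0],"turn":[0,0,0]},
  ],
)

```text
time: 13.6
tool_pos: [0.3955, 0.1704, 0.2272]
tool_rot: [1.66, 1.57, 0.186]
contact_force: [-0.4, -0.0, -0.2]
opening: 0.0399
```

```bash
python3 snap.py wrist w10;python3 snap.py top t10; python3 snap.py scene s10; python3 -c "
import cv2
cv2.imwrite('pics/t10c.png',cv2.resize(cv2.imread('pics/t10.png')[195:265,130:220],None,fx=8,fy=8,interpolation=2))
cv2.imwrite('pics/s10c.png',cv2.resize(cv2.imread('pics/s10.png')[60:170,250:390],None,fx=5,fy=5,interpolation=2))"
```

```text
13.6 [0.3955 0.1704 0.2272] yaw -84.45 F [-0.4 -0.  -0.2] open 0.039890012262837504 q [ 0.23  0.17  1.76 -0.    1.21  1.7 ] x [ 0.001  0.    -1.   ]
13.65 [0.3962 0.1704 0.227 ] yaw -84.47 F [0.4 0.6 0.3] open 0.03985739139358973 q [ 0.23  0.17  1.76 -0.    1.21  1.7 ] x [ 0.001  0.    -1.   ]
13.7 [0.3964 0.1704 0.2268] yaw -84.47 F [0.3 0.4 1. ] open 0.04026330324121971 q [ 0.23  0.17  1.76 -0.    1.21  1.7 ] x [ 0.001  0.    -1.   ]
```

View pics/w10.png

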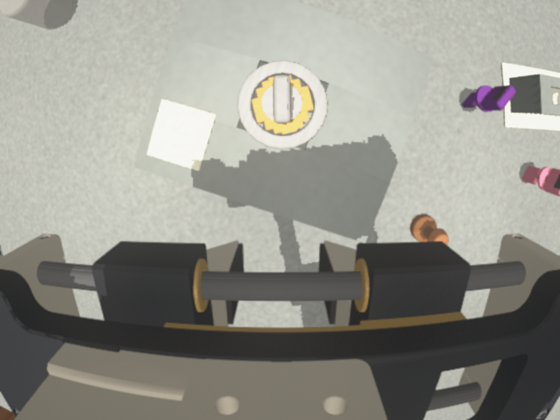

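View pics/t10c.png

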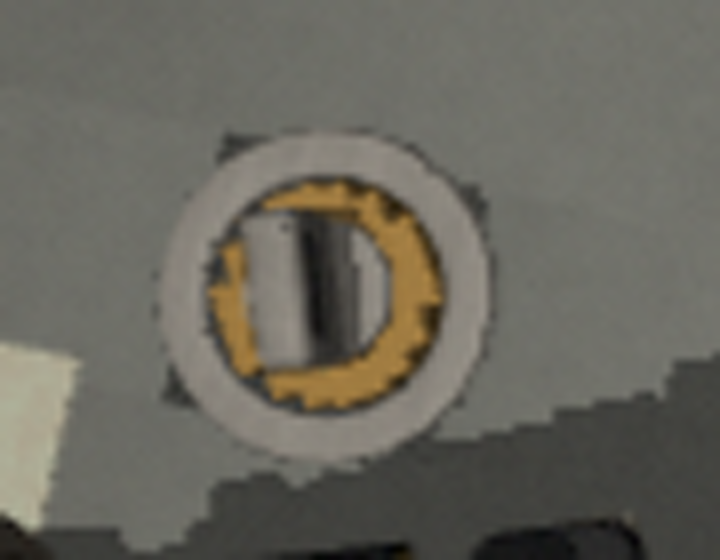

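View pics/s10c.png

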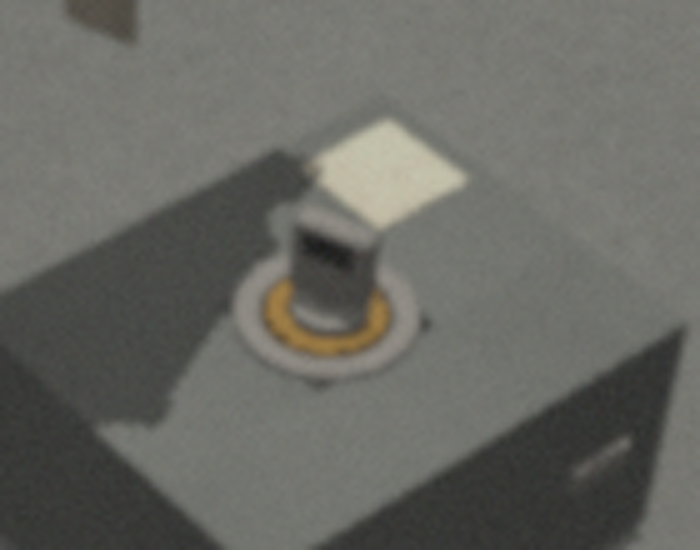

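View pics/s10.png

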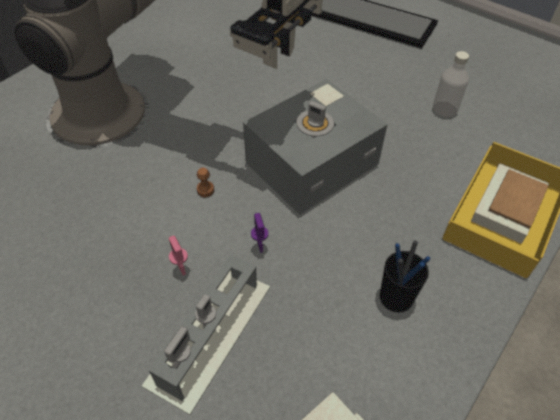

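Run:
```python
import pickle,cv2
from h import *
def fproj(i,P):
    c=P@np.array(i["R"]).T+np.array(i["t"]);rho=np.hypot(c[...,0],c[...,1]);th=np.arctan2(rho,c[...,2])*i["fx"]
    return i["cx"]+c[...,0]/rho*th,i["cy"]+c[...,1]/rho*th
def rect(n,c):
    p,d,i,s=pickle.load(open(f"pics/{n}.pkl","rb"))
    a=np.radians(np.arange(0,360,.5));r=np.linspace(.0175,.0245,30)
    A,Rr=np.meshgrid(a,r);P=np.stack([c[0]+Rr*np.cos(A),c[1]+Rr*np.sin(A),0*A+.118],-1)
    u,v=fproj(i,P);im=cv2.remap(p,u.astype(np.float32),v.astype(np.float32),cv2.INTER_LINEAR).astype(float)
    sat=(im[...,0]-im[...,2])/(im.max(-1)+1); return sat
# refine ring center in w10
p,d,i,s=pickle.load(open("pics/w10.pkl","rb"))
cv2.imwrite("pics/w10c.png",cv2.resize(p[55:155,230:335,::-1],None,fx=6,fy=6,interpolation=2))
W=fcloud(d,i);m=(W[...,2]>.155)&(W[...,2]<.17)&(np.hypot(W[...,0]-.483,W[...,1]-.178)<.04)
print(len(W[m]),np.percentile(W[m][:,2],[50,95]),cv2.minAreaRect(W[m][:,:2].astype(np.float32)*1000))
a4=rect("w4",(.4831,.1779))
best=[]
for dx in np.arange(-.002,.0021,.0005):
  for dy in np.arange(-.002,.0021,.0005):
    b=rect("w10",(.4831+dx,.1779+dy))
    for k in range(-180,20,1):
        best.append((np.corrcoef(np.roll(a4,k,1).ravel(),b.ravel())[0,1],k*.5,dx,dy))
best.sort(reverse=True)
for b in best[:4]:print(b)
for lo,hi in((-30,-10),(-70,-45),(-90,-75)):
    print(lo,hi,max(x for x in best if lo<=x[1]<=hi))
```

```text
837 [0.16044269 0.16180091] ((483.47613525390625, 178.86825561523438), (33.78511047363281, 11.706513404846191), 5.5950541496276855)
(np.float64(0.5659301099876265), -54.5, np.float64(-0.0005), np.float64(0.0))
(np.float64(0.5646589278085271), -54.0, np.float64(-0.0005), np.float64(0.0))
(np.float64(0.559864381775028), -55.0, np.float64(-0.0005), np.float64(0.0))
(np.float64(0.5561349435751874), -53.5, np.float64(-0.0005), np.float64(0.0))
-30 -10 (np.float64(0.2937592664397734), -30.0, np.float64(-0.001), np.float64(0.001))
-70 -45 (np.float64(0.5659301099876265), -54.5, np.float64(-0.0005), np.float64(0.0))
-90 -75 (np.float64(0.31074610331000274), -75.5, np.float64(-0.001), np.float64(-0.0005))
```

View pics/w10c.png

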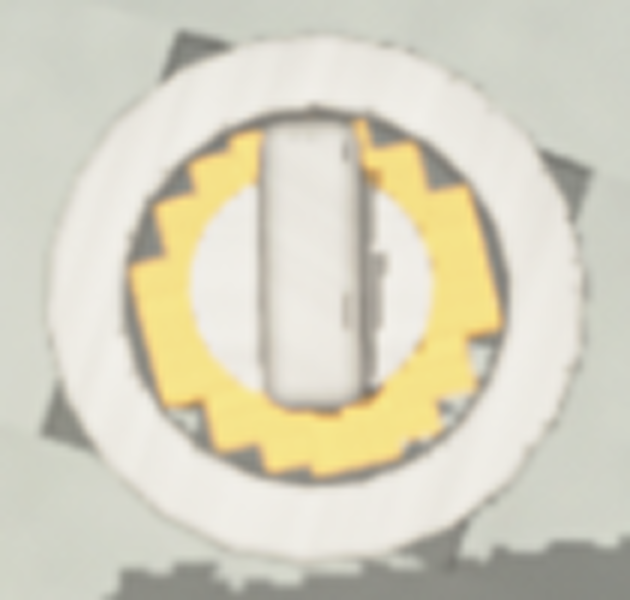

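```bash
python3 -c "
from cell import robot
print(robot.hand_in())"
```

```text
the job is handed in; nothing more can be done
None
```

I found the key that fits, `key_medium`, and left it standing in the turned lock. I handed the job in at about 13.7 s of the 64 s.

- **Choice of key:** I took the key at the end of the rack nearest the box. Its bow measured 33.9 mm wide, against 26 mm and 45 mm for the other two. The pink and purple look-alikes were not touched.
- **Insertion:** The key went down with no noticeable force. After release its bow top measured 161.8 mm above the counter, and a fully seated key should read 162 mm.
- **Turn:** I turned it clockwise until the torque jumped from about 0.16 to 0.55 N m. At that point the brass stopped following the key. I then backed the key off about 5 degrees inside its play before letting go.
- **Lock position:** The brass face turned about 54.5 degrees from where it started. It started about 2.7 degrees turned, so the total is about 57 degrees, which is the stop.
- **Other keys:** The last scene picture shows both still in their slots and the gripper clear of everything.

**Disagreements:**
- The cameras differed by about 3 mm in x on positions. I used the wrist camera for the fit.
- The key sat about 2 mm off-centre in the grip, which I allowed for.
- While turning there was a side force of about 6 N, which was gone after release.

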